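Clip down the lid of the gift-card stock box

ROBOT

A 6-joint arm with a two-finger parallel gripper is mounted at the origin on the work surface. World frame = base frame: x ahead of the robot, y to its left, z up, the work surface at z = 0. Lengths are in m, angles in degrees, forces in N, time in s.
With the tool pointing down it reaches from about 0.325 to 0.75 m from the base axis. Payload 7.6 kg.
Tool frame: the origin (TCP) lies at the very end of the fingers, on their centre line; the grasp point (between the pads) lies 19 mm behind it (robot.grip_depth is the z of the grasp point in the tool frame, in m); z points along the fingers, y is the direction in which the jaws open and shut (so a half turn about z gives the same grasp; the last joint's range is limited). The gripper opens to 85 mm and grips with 20 to 120 N. Pads are 22 mm wide; open, the fingers measure 114 mm over their backs; the gripper's body (76 mm by 85 mm) begins 54 mm behind the grasp point. The pads swing forward as they close: fully open they stand 13 mm farther back than shut.
Start: joints at [69.139, 2.991, 80.254, -0, 96.75, -4.028], TCP at [0.152, 0.503, 0.231] pointing down, gripper open.
Joint ranges: [-166.34, 166.34], [-52.06, 124.39], [6.96, 135.62], [-60.46, 240.46], [14.63, 156.25], [-167.68, 167.68]. Speed limits (degrees/s): [147.25, 147.25, 172.46, 180, 180, 180].

INTERFACE

Orientations are given as a 3x3 rotation matrix whose columns are the frame's x, y, z axes.
In Python, from plant import sense, get_image, camera_params, robot, search_frame, regions_of gives the robot as it stands. The module is installed in compiled form; this text tells all that it offers.
- The arm moves only by the tool drive_tool, never from a script. Its argument "motion" is a list of rows, each an object of numbers: "jaw": the finger opening in mm, from 0 to 85.4; "x", "y", "z": the shift along the tool's x, y, z in units of 60 mm (1.0 is 60 mm); "ax", "ay", "az": the turn, a rotation vector about the tool's x, y, z in units of 10 degrees (1.0 is 10 degrees). A call has exactly 10 rows; each row shifts and turns the commanded pose from where the row before left it, along the tool's axes as they then stand; what a row does not reach is not made up. A row lasts 1/8 s, in which the tool goes at most 62.5 mm and 10.7 degrees, less where a joint would pass 70% of its speed; a pose out of reach is approached as far as the arm can. A call is refused whole if a number of a shift passes 1 or a number of a turn 1, either way. A call with a gripper value outside its range is refused whole. The fingers move at their own pace and stop on an object; the grip force is fixed at half the most. Time passes only in rows, so rows that do not move let the fingers close, or fill a call up. It gives the time, the measured TCP pose, the force and the opening at its end, in the units of the state.
- sense(): the state, without advancing time (a new reading comes with each control period).
- get_image(name): name is "scene" or "top" or "wrist"; returns the picture (384x512x3 uint8, blue, green, red); there is no depth.
- camera_params(name): a dict with "fx", "fy", "cx", "cy" (pixels), "R" (3x3) and "t" (3): a world point X has camera coordinates R X + t. Camera axes: x right, y down, z forward; pixel columns grow to the right and rows downward; lengths in m; the calibration is good to about 2 mm. A picture is of the moment at which its call begins: read the wrist's pose just before it. camera_params takes no time and is no camera call; for the wrist camera it gives the pose at the moment of the call.
- robot.close_job(): hands the job in, once; it reports no verdict.
Trained networks look in the newest picture that a camera, given by its name, has taken for a name from the list of things; names that differ only in an ending like _2 or _b are one class to them, and where a whole thing is asked for, a point or a joint stands for the part that bears it (a point fixed in the world has none). Each returns a list of dicts, best first, with "score" (0 to 1); they miss things now and then, are a little off and sometimes report something else, mostly with a low value. They report only what shows in the picture. A call takes as long as a camera call. They do not tell look-alikes from the thing itself.
- search_frame(camera, query): "rect" ([centre column, centre row, width, height] as shares, 0 to 1, of the picture: columns of its width, rows of its height, round what is visible of it).
- regions_of(camera, query): "pixels" (384x512 bool, what is visible of it) and "rect" ([centre column, centre row, width, height] as shares, 0 to 1, of the picture: columns of its width, rows of its height, round what is visible of it).
The state is a dict: "t": time; "joint_pos": joint angles; "dq": joint speeds; "joint_torque": joint torques, N m; "tcp_pos": TCP position; "eef_rot": TCP orientation; "wrist_force": force on the tool from outside, world axes, zero at the start; "wrist_torque": the same for the moment, N m; "opening": finger opening in m.
Only numpy, scipy, OpenCV 4.12 (cv2) and the standard library are available. Lean on these libraries where they do the work, as an engineer would, in place of code of your own. Each camera call takes 0.05 s, during which the arm holds its last target. There are 200 camera calls.

TASK

The long stock box on the shop's display table is packed and its lid is on: fold all four of its side clips down flat against its sides so that it can go back on the shelf. The small square box beside it is still being filled, so do not touch it.

Things in the scene. Friction and masses are not known exactly. Their poses are not given: they have to be found in the camera images.
- clip_front_hinge (a point): Clip on the stock box's long side nearest the robot: a grey flap 56 mm wide along its hinge, 34 mm from hinge to free edge, 5 mm thick (all four alike). The point is the middle of its level hinge line, 85 mm above the table, 77 mm out from the box's centre, 4 mm out from the lid's edge. Frame: z from free edge to hinge (up when fully down), y along the hinge, x normal to its outer face.
- clip_back_hinge (a point): The same on the long side farthest from the robot: middle of the hinge line, 85 mm up, 77 mm from the box's centre; axes as for the front clip. All clips start raised, sticking outward with the free edge 0 to 40 degrees above level. Each swings outward and down, through 90 to 130 degrees, to a stop where it hangs flat against the side.
- clip_left_hinge (a point): The same on the short end towards +y: middle of the hinge line, 85 mm up, 102 mm from the box's centre; axes alike. About 1 N at the free edge moves a clip, and it stays wherever it is left: no spring, no snap. Press it down with the shut fingers close beside the lid's edge until they are near the level of its free edge, then nudge it inward.
- clip_right_hinge (a point): The same on the short end towards -y: middle of the hinge line, 85 mm up, 102 mm from the box's centre; axes alike. The stock box itself: clear plastic, 140 x 190 mm, 80 mm high, white lid 146 x 196 mm, lid top 95 mm above the table; full and heavy, it does not slide. Its long sides face to and from the robot, turned by up to 20 degrees.
- square_box: The other box, not to be touched: small, square, clear plastic with a white lid, 100 x 100 mm, 70 mm high, on the left or right of the stock box. It too has four raised grey clips, 40 mm wide and 26 mm long, hinged 60 mm above the table, reaching at most 85 mm out from its centre and 82 mm up. Origin: centre of its underside, z up.
Not all that is in view belongs to the job. What is shaped like the part that bears clip_front_hinge but pink, purple or red is not meant.

How it is judged:
By the outcome, as a careful person would: the job done as asked, in the order asked, and still so for the second after the job is handed in, with the robot touching nothing.
It also fails if it takes over 51 s, if anything falls off the work surface, if the arm or the gripper's body presses on something with over 40 N, if the wrist force passes 120 N, or if a joint passes its speed limit or range.

## Working session

There is one attempt and no reset: what is moved stays moved. The work goes in short steps, Python scripts to look and compute and a tool call to move; the robot and the scene stay as the last step left them, time stands still between calls to the robot, and variables do not carry over. Pictures are saved under pics/ and viewed, about 8 in all and at most 12, crops included, and the job is handed in when it is done.

Besides the shell and the picture viewer there is one more tool, called after ">>>" as name(argument=value, ...) on one line, values as JSON. drive_tool: Moves the arm, as the interface text tells. Its arguments: {"type":"object","properties":{"motion":{"type":"array","items":{"type":"object","properties":{"jaw":{"type":"number"},"x":{"type":"number"},"y":{"type":"number"},"z":{"type":"number"},"ax":{"type":"number"},"ay":{"type":"number"},"az":{"type":"number"}}}}},"required":["motion"]}

```bash
mkdir -p pics; python3 - <<'E'
from plant import *
import cv2,numpy as np
s=sense();print(s['t'],s['tcp_pos'],np.round(s['eef_rot'],3).tolist(),s['opening'])
a=get_image("scene");b=get_image("top")
cv2.imwrite("pics/scene0.png",a);cv2.imwrite("pics/top0.png",b)
cv2.imwrite("pics/both.png",cv2.resize(np.vstack([a,b]),(800,1200))[0:0] if 0 else np.hstack([a,b])[:, :] if 0 else cv2.resize(b,(800,600)))
for c in("top","scene"):
  p=camera_params(c);print(c,{k:np.round(v,4).tolist() for k,v in p.items()})
  for q in("clip_front_hinge","square_box"):
    for d in regions_of(c,q):print(c,q,round(d['score'],2),np.round(np.array(d['rect'])*[512,384,512,384],1),d['pixels'].sum())
E
```

```text
0.0 [0.15189825 0.50221881 0.23045858] [[-0.957, 0.29, -0.001], [0.29, 0.957, -0.001], [0.0, -0.002, -1.0]] 0.08545448075560351
top {'fx': 497.4119, 'fy': 497.4119, 'cx': 262.1931, 'cy': 200.6782, 'R': [[-0.0524, -0.9986, 0.0018], [-0.9774, 0.0509, -0.205], [0.2047, -0.0126, -0.9788]], 't': [-0.0189, 0.5461, 1.2665]}
top clip_front_hinge 0.78 [314.6 226.8  27.5  18.8] 273
top clip_front_hinge 0.71 [128.1 175.   22.2  13.8] 169
top clip_front_hinge 0.66 [378.7 142.   18.3   9.5] 118
top clip_front_hinge 0.5 [414.9 317.3   8.5  -1.3] 20
top clip_front_hinge 0.46 [129.2 310.7  24.6   8.5] 74
top square_box 0.82 [189.7 198.8  59.3  57.6] 2361
scene {'fx': 480.217, 'fy': 480.217, 'cx': 256.8568, 'cy': 193.6114, 'R': [[0.5182, 0.8551, 0.0149], [0.4757, -0.2737, -0.836], [-0.7108, 0.4403, -0.5486]], 't': [-0.2365, -0.1801, 1.8499]}
scene clip_front_hinge 0.75 [207.1 198.1  15.9  16.2] 174
scene square_box 0.87 [316.1 199.4  48.5  42.8] 1608
```

View pics/both.png

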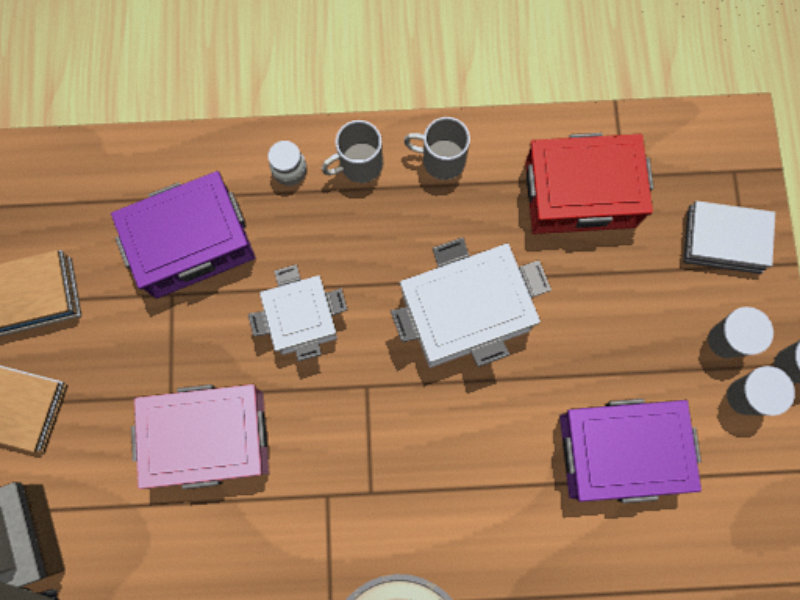

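View pics/scene0.png

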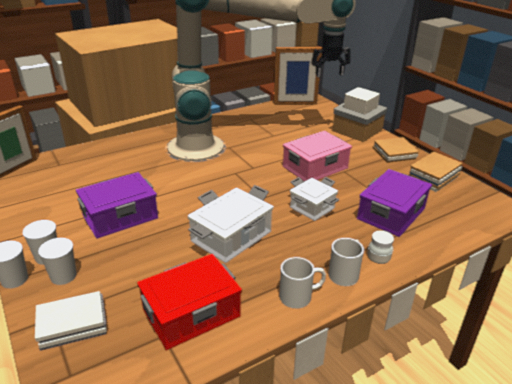

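White lid boxes: stock box is the long one at (470,303) in the 800x600 top view. The small square one is at (297,315). The pink, purple and red boxes are decoys. Next I fit the two white lids.

```bash
cat > h.py <<'E'
import cv2,numpy as np
from scipy.optimize import least_squares
from plant import *
def proj(p,X):
    c=np.asarray(X)@np.array(p['R']).T+p['t']; return np.c_[p['fx']*c[:,0]/c[:,2]+p['cx'],p['fy']*c[:,1]/c[:,2]+p['cy']]
def rect(q,hx,hy,z):
    a=np.radians(q[2]);R=np.array([[np.cos(a),-np.sin(a)],[np.sin(a),np.cos(a)]])
    P=np.array([[hx,hy],[hx,-hy],[-hx,-hy],[-hx,hy]])@R.T+q[:2]; return np.c_[P,np.full(4,z)]
E
python3 - <<'E'
from h import *
b=cv2.imread("pics/top0.png");p=camera_params("top")
m=((b.min(2)>178)&(b.max(2).astype(int)-b.min(2)<40)).astype(np.uint8)
m=cv2.morphologyEx(cv2.morphologyEx(m,cv2.MORPH_CLOSE,np.ones((5,5))),cv2.MORPH_OPEN,np.ones((9,9)))
n,l,st,c=cv2.connectedComponentsWithStats(m)
v=b.copy()
for (u,w),hx,hy,z,q0 in(((301,194),.073,.098,.095,(.5,-.07,15)),((190,200),.05,.05,.07,(.5,.15,15))):
    k=l[w,u]; mk=(l==k); cs,_=cv2.findContours(mk.astype(np.uint8),0,2); pts=cs[0][:,0,:].astype(float)
    def f(q):
        P=proj(p,rect(q,hx,hy,z)).astype(np.float32).reshape(-1,1,2)
        return [cv2.pointPolygonTest(P,tuple(map(float,x)),True)-.5 for x in pts]
    r=least_squares(f,q0,loss='soft_l1',diff_step=1e-3,x_scale=[.01,.01,2]);print(st[k],r.x,np.std(r.fun),np.abs(r.fun).max())
    cv2.polylines(v,[np.round(proj(p,rect(r.x,hx,hy,z))*16).astype(np.int32)],True,(0,0,255),1,4,4)
cv2.imwrite("pics/fit.png",cv2.resize(v[130:260,140:370],None,fx=3.4,fy=3.4,interpolation=2))
E
```

```text
[ 259  158   84   71 4007] [  0.57517468  -0.13346608 107.01617768] 9.147939194794604 19.45685788449862
[ 169  179   44   43 1481] [ 0.55451668  0.14165122 11.16530585] 0.5041265872024409 1.6261252185203159
```

View pics/fit.png

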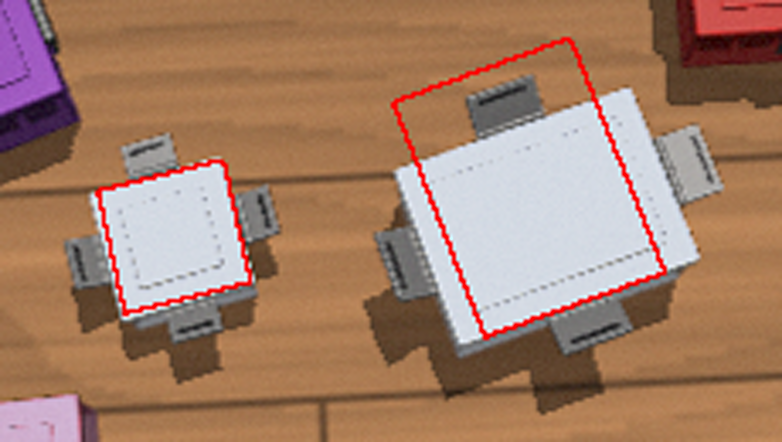

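```bash
python3 - <<'E'
from h import *
b=cv2.imread("pics/top0.png");p=camera_params("top")
m=((b.min(2)>195)&(b.max(2).astype(int)-b.min(2)<40)).astype(np.uint8)
m=cv2.morphologyEx(cv2.morphologyEx(m,cv2.MORPH_CLOSE,np.ones((5,5))),cv2.MORPH_OPEN,np.ones((13,13)))
n,l,st,c=cv2.connectedComponentsWithStats(m)
v=b.copy()
for (u,w),hx,hy,z,q0 in(((301,194),.073,.098,.095,(.575,-.1335,17)),((190,200),.05,.05,.07,(.555,.14,11))):
    k=l[w,u]; mk=(l==k); cs,_=cv2.findContours(mk.astype(np.uint8),0,2); pts=cs[0][:,0,:].astype(float)
    d=p['R'].T@np.array([(c[k][0]-p['cx'])/p['fx'],(c[k][1]-p['cy'])/p['fy'],1]);o=-p['R'].T@p['t'];x=o+d*(z-o[2])/d[2]
    def f(q):
        P=proj(p,rect(q,hx,hy,z)).astype(np.float32).reshape(-1,1,2)
        return [cv2.pointPolygonTest(P,tuple(map(float,a)),True)-.5 for a in pts]
    r=least_squares(f,(x[0],x[1],q0[2]),loss='soft_l1',diff_step=1e-3,x_scale=[.01,.01,2]);print(st[k],x,r.x,np.std(r.fun),np.abs(r.fun).max())
    cv2.polylines(v,[np.round((proj(p,rect(r.x,hx,hy,z)))*16).astype(np.int32)],True,(0,0,255),1,4,4)
cv2.imwrite("pics/fit2.png",cv2.resize(v[130:260,140:370],None,fx=3.4,fy=3.4,interpolation=2))
E
```

```text
[ 261  160   80   67 3880] [ 0.55146546 -0.14586792  0.095     ] [ 0.55271173 -0.14607161 17.7701144 ] 0.3922587440975675 1.5192372587846243
[ 170  180   41   41 1402] [0.55369648 0.14283976 0.07      ] [ 0.55437658  0.14270688 11.75023255] 0.44930028354398305 1.16960307085083
```

View pics/fit2.png

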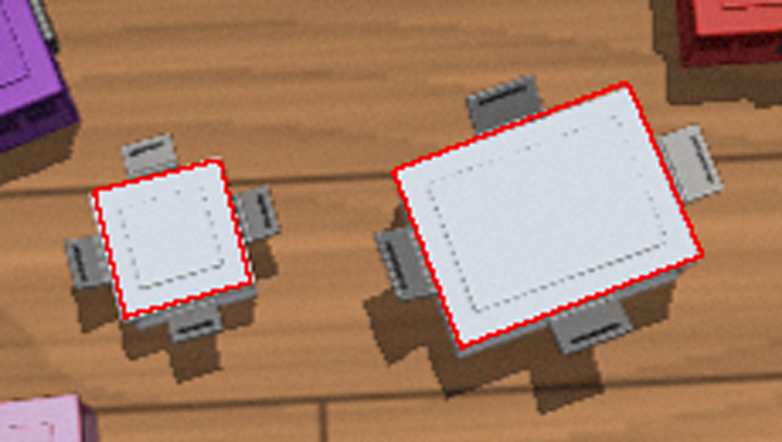

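Fit is good. Stock box centre is (0.553, -0.146) with yaw 17.8°. The square box's clips end about 9 cm from my left press point. I'll go to the left clip first, with the fingers shut.

>>> drive_tool(motion=[{"jaw":0,"x":-0.6,"y":-0.48},{"jaw":0,"x":-0.6,"y":-0.48},{"jaw":0,"x":-0.6,"y":-0.48},{"jaw":0,"x":-0.6,"y":-0.48},{"jaw":0,"x":-0.6,"y":-0.48},{"jaw":0,"x":-0.6,"y":-0.48},{"jaw":0,"x":-0.6,"y":-0.48},{"jaw":0,"x":-0.6,"y":-0.48},{"jaw":0,"x":-0.6,"y":-0.48},{"jaw":0,"x":-0.6,"y":-0.48}])

```text
schema error: expected keys jaw, x, y, z, ax, ay, az
```

>>> drive_tool(motion=[{"jaw":0,"x":-0.6,"y":-0.49},{"jaw":0,"x":-0.6,"y":-0.49},{"jaw":0,"x":-0.6,"y":-0.49},{"jaw":0,"x":-0.6,"y":-0.49},{"jaw":0,"az":0.92},{"jaw":0,"az":0.92},{"jaw":0,"az":0.92},{"jaw":0,"az":0.92},{"jaw":0,"az":0.92},{"jaw":0,"az":0.93}])

```text
schema error: expected keys jaw, x, y, z, ax, ay, az
```

```bash
cat >> h.py <<'E'
C=np.array([.5527,-.1461]);a=np.radians(17.77);EX=np.array([np.cos(a),np.sin(a)]);EY=np.array([-EX[1],EX[0]])
T=dict(L=EY,R=-EY,F=-EX,B=EX);H=dict(L=.102,R=.102,F=.077,B=.077)
def go(k,out,z):
    s=sense();R=np.array(s['eef_rot']);t=np.r_[C+T[k]*(H[k]+out),z];d=R.T@(t-s['tcp_pos'])/.06
    print('t',round(s['t'],2),'pos',np.round(s['tcp_pos'],4),'yaw',round(np.degrees(np.arctan2(R[1,0],R[0,0])),2),'open',round(s['opening'],4),'F',np.round(s['wrist_force'],1),k,'units',np.round(d,3))
E
python3 -c "
from h import *
go('L',.018,.125);cv2.imwrite('pics/w.png',get_image('wrist'))"
```

```text
t 0.3 pos [0.152  0.5024 0.2311] yaw 163.17 open 0.0856 F [-0.6 -0.9  1. ] L units [-8.387 -6.765  1.77 ]
```

View pics/w.png

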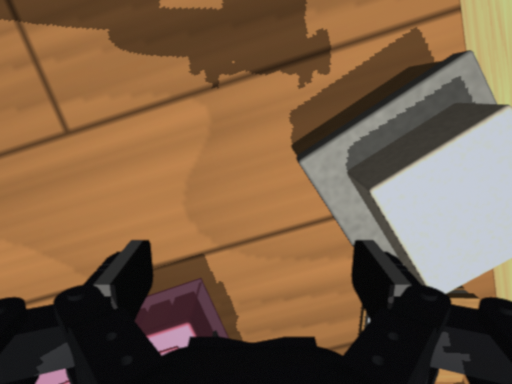

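The calls were refused because every row needs all seven keys, so the arm is still at its start.

>>> drive_tool(motion=[{"jaw":0,"x":-0.6,"y":-0.48,"z":0,"ax":0,"ay":0,"az":0},{"jaw":0,"x":-0.6,"y":-0.48,"z":0,"ax":0,"ay":0,"az":0},{"jaw":0,"x":-0.6,"y":-0.48,"z":0,"ax":0,"ay":0,"az":0},{"jaw":0,"x":-0.6,"y":-0.48,"z":0,"ax":0,"ay":0,"az":0},{"jaw":0,"x":-0.6,"y":-0.48,"z":0,"ax":0,"ay":0,"az":0},{"jaw":0,"x":-0.6,"y":-0.48,"z":0,"ax":0,"ay":0,"az":0},{"jaw":0,"x":-0.6,"y":-0.48,"z":0,"ax":0,"ay":0,"az":0},{"jaw":0,"x":-0.6,"y":-0.48,"z":0,"ax":0,"ay":0,"az":0},{"jaw":0,"x":-0.6,"y":-0.48,"z":0,"ax":0,"ay":0,"az":0},{"jaw":0,"x":-0.6,"y":-0.48,"z":0,"ax":0,"ay":0,"az":0}])

```text
t: 1.6
tcp_pos: [0.4139, 0.1212, 0.2315]
eef_rot: [[-0.957, 0.29, 0.001], [0.29, 0.957, 0.0], [-0.0, 0.0, -1.0]]
wrist_force: [-0.1, -0.5, -0.1]
opening: 0.0004
```

>>> drive_tool(motion=[{"jaw":0,"x":-0.6,"y":-0.49,"z":0,"ax":0,"ay":0,"az":0},{"jaw":0,"x":-0.6,"y":-0.49,"z":0,"ax":0,"ay":0,"az":0},{"jaw":0,"x":-0.6,"y":-0.49,"z":0,"ax":0,"ay":0,"az":0},{"jaw":0,"x":-0.6,"y":-0.49,"z":0,"ax":0,"ay":0,"az":0},{"jaw":0,"x":0,"y":0,"z":0,"ax":0,"ay":0,"az":0.92},{"jaw":0,"x":0,"y":0,"z":0,"ax":0,"ay":0,"az":0.92},{"jaw":0,"x":0,"y":0,"z":0,"ax":0,"ay":0,"az":0.92},{"jaw":0,"x":0,"y":0,"z":0,"ax":0,"ay":0,"az":0.92},{"jaw":0,"x":0,"y":0,"z":0,"ax":0,"ay":0,"az":0.92},{"jaw":0,"x":0,"y":0,"z":0,"ax":0,"ay":0,"az":0.93}])

```text
t: 2.85
tcp_pos: [0.5169, -0.0316, 0.2312]
eef_rot: [[-0.302, 0.953, -0.0], [0.953, 0.302, 0.0], [0.0, -0.0, -1.0]]
wrist_force: [0.9, 0.9, 0.6]
opening: 0.0002
```

```bash
python3 -c "
from h import *
go('L',.018,.125);cv2.imwrite('pics/w1.png',get_image('wrist'))"
```

```text
t 2.85 pos [ 0.5169 -0.0316  0.2312] yaw 107.56 open 0.0002 F [0.9 0.9 0.6] L units [ 1.00e-03 -1.40e-02  1.77e+00]
```

View pics/w1.png

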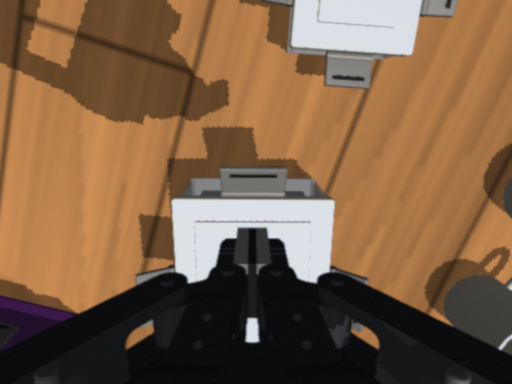

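The view is well aligned: the left clip is at (253,180) and the square box is at the top. I'll check the model by projecting the hinge and lid into this view.

```bash
python3 -c "
from h import *
p=camera_params('wrist')
print(proj(p,rect((*C,17.77),.073,.098,.095)))
print(proj(p,[np.r_[C+EY*.102,.085], sense()['tcp_pos']]))"
```

```text
[[336.96642954 200.07342174]
 [326.10753939 381.15276057]
 [184.75670331 382.19002313]
 [170.26008277 201.72892808]]
[[253.43959595 193.27300429]
 [255.75538946 245.72505313]]
```

>>> drive_tool(motion=[{"jaw":0,"x":0,"y":0,"z":0.6,"ax":0,"ay":0,"az":0},{"jaw":0,"x":0,"y":0,"z":0.6,"ax":0,"ay":0,"az":0},{"jaw":0,"x":0,"y":0,"z":0.5,"ax":0,"ay":0,"az":0},{"jaw":0,"x":0,"y":0,"z":0.2,"ax":0,"ay":0,"az":0},{"jaw":0,"x":0,"y":0,"z":0.2,"ax":0,"ay":0,"az":0},{"jaw":0,"x":0,"y":0,"z":0.2,"ax":0,"ay":0,"az":0},{"jaw":0,"x":0,"y":0,"z":0.2,"ax":0,"ay":0,"az":0},{"jaw":0,"x":0,"y":0,"z":0.2,"ax":0,"ay":0,"az":0},{"jaw":0,"x":0,"y":0,"z":0.2,"ax":0,"ay":0,"az":0},{"jaw":0,"x":0,"y":0,"z":0,"ax":0,"ay":0,"az":0}])

```text
t: 4.15
tcp_pos: [0.5161, -0.0317, 0.0558]
eef_rot: [[-0.307, 0.952, -0.003], [0.952, 0.307, 0.0], [0.001, -0.003, -1.0]]
wrist_force: [-1.0, -0.4, 0.7]
opening: 0.0
```

>>> drive_tool(motion=[{"jaw":0,"x":-0.03,"y":0,"z":0,"ax":0,"ay":0,"az":0},{"jaw":0,"x":-0.03,"y":0,"z":0,"ax":0,"ay":0,"az":0},{"jaw":0,"x":-0.02,"y":0,"z":0,"ax":0,"ay":0,"az":0},{"jaw":0,"x":0,"y":0,"z":0,"ax":0,"ay":0,"az":0},{"jaw":0,"x":0,"y":0,"z":0,"ax":0,"ay":0,"az":0},{"jaw":0,"x":0,"y":0,"z":0,"ax":0,"ay":0,"az":0},{"jaw":0,"x":0,"y":0,"z":0,"ax":0,"ay":0,"az":0},{"jaw":0,"x":0,"y":0,"z":0,"ax":0,"ay":0,"az":0},{"jaw":0,"x":0,"y":0,"z":0,"ax":0,"ay":0,"az":0},{"jaw":0,"x":0,"y":0,"z":0,"ax":0,"ay":0,"az":0}])

```text
t: 5.4
tcp_pos: [0.5176, -0.0339, 0.0572]
eef_rot: [[-0.308, 0.951, -0.002], [0.951, 0.308, 0.004], [0.005, -0.001, -1.0]]
wrist_force: [-4.5, 13.1, 2.1]
opening: 0.0001
```

The left clip meets a firm stop: 14 N, against the roughly 1 N that moves a clip. Retract and cross over to the right end.

>>> drive_tool(motion=[{"jaw":0,"x":0.1,"y":0,"z":0,"ax":0,"ay":0,"az":0},{"jaw":0,"x":0.1,"y":0,"z":-0.2,"ax":0,"ay":0,"az":0},{"jaw":0,"x":0,"y":0,"z":-0.7,"ax":0,"ay":0,"az":0},{"jaw":0,"x":0,"y":0,"z":-0.8,"ax":0,"ay":0,"az":0},{"jaw":0,"x":-0.8,"y":0,"z":0,"ax":0,"ay":0,"az":0},{"jaw":0,"x":-0.8,"y":0,"z":0,"ax":0,"ay":0,"az":0},{"jaw":0,"x":-0.8,"y":0,"z":0,"ax":0,"ay":0,"az":0},{"jaw":0,"x":-0.8,"y":0,"z":0,"ax":0,"ay":0,"az":0},{"jaw":0,"x":-0.8,"y":0,"z":0,"ax":0,"ay":0,"az":0},{"jaw":0,"x":-0.12,"y":0,"z":0,"ax":0,"ay":0,"az":0}])

```text
t: 6.65
tcp_pos: [0.5907, -0.263, 0.1598]
eef_rot: [[-0.304, 0.953, 0.001], [0.953, 0.304, -0.001], [-0.001, 0.0, -1.0]]
wrist_force: [0.3, 0.6, -0.4]
opening: 0.0002
```

```bash
python3 -c "
from h import *
go('R',.018,.055)
cv2.imwrite('pics/t1.png',cv2.resize(get_image('top')[130:260,140:370],None,fx=3.4,fy=3.4,interpolation=2))"
```

```text
t 6.65 pos [ 0.5907 -0.263   0.1598] yaw 107.68 open 0.0002 F [ 0.3  0.6 -0.4] R units [ 0.051 -0.008  1.747]
```

View pics/t1.png

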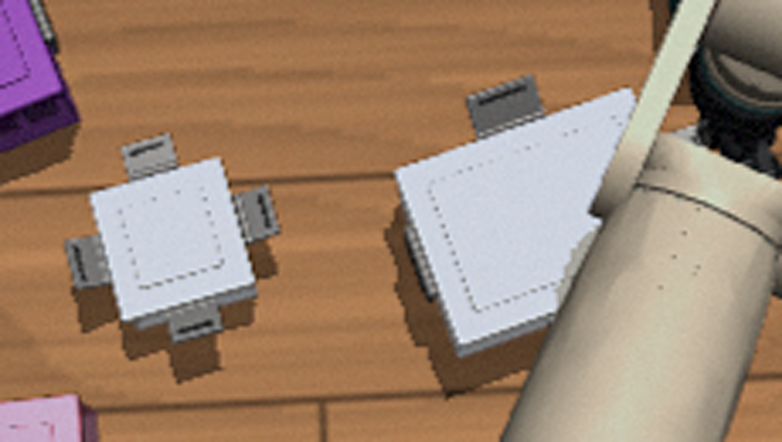

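The left clip is folded, with only a thin edge showing at (420,262), and the square box hasn't moved. Now the right clip.

>>> drive_tool(motion=[{"jaw":0,"x":0.05,"y":0,"z":0.25,"ax":0,"ay":0,"az":0},{"jaw":0,"x":0,"y":0,"z":0.25,"ax":0,"ay":0,"az":0},{"jaw":0,"x":0,"y":0,"z":0.2,"ax":0,"ay":0,"az":0},{"jaw":0,"x":0,"y":0,"z":0.2,"ax":0,"ay":0,"az":0},{"jaw":0,"x":0,"y":0,"z":0.2,"ax":0,"ay":0,"az":0},{"jaw":0,"x":0,"y":0,"z":0.2,"ax":0,"ay":0,"az":0},{"jaw":0,"x":0,"y":0,"z":0.2,"ax":0,"ay":0,"az":0},{"jaw":0,"x":0,"y":0,"z":0.15,"ax":0,"ay":0,"az":0},{"jaw":0,"x":0,"y":0,"z":0.1,"ax":0,"ay":0,"az":0},{"jaw":0,"x":0,"y":0,"z":0,"ax":0,"ay":0,"az":0}])

```text
t: 7.95
tcp_pos: [0.5892, -0.2569, 0.0532]
eef_rot: [[-0.307, 0.952, -0.002], [0.952, 0.307, 0.001], [0.001, -0.001, -1.0]]
wrist_force: [0.1, 0.1, 0.3]
opening: -0.0002
```

>>> drive_tool(motion=[{"jaw":0,"x":0.03,"y":0,"z":0,"ax":0,"ay":0,"az":0},{"jaw":0,"x":0.03,"y":0,"z":0,"ax":0,"ay":0,"az":0},{"jaw":0,"x":0.02,"y":0,"z":0,"ax":0,"ay":0,"az":0},{"jaw":0,"x":0,"y":0,"z":0,"ax":0,"ay":0,"az":0},{"jaw":0,"x":0,"y":0,"z":0,"ax":0,"ay":0,"az":0},{"jaw":0,"x":0,"y":0,"z":0,"ax":0,"ay":0,"az":0},{"jaw":0,"x":0,"y":0,"z":0,"ax":0,"ay":0,"az":0},{"jaw":0,"x":0,"y":0,"z":0,"ax":0,"ay":0,"az":0},{"jaw":0,"x":0,"y":0,"z":0,"ax":0,"ay":0,"az":0},{"jaw":0,"x":0,"y":0,"z":0,"ax":0,"ay":0,"az":0}])

```text
t: 9.2
tcp_pos: [0.5891, -0.2561, 0.0542]
eef_rot: [[-0.305, 0.952, 0.004], [0.952, 0.305, -0.006], [-0.007, 0.002, -1.0]]
wrist_force: [9.4, -15.6, -9.9]
opening: 0.0002
```

```bash
python3 -c "
from h import *
go('R',.018,.055)"
```

```text
t 9.2 pos [ 0.5891 -0.2561  0.0542] yaw 107.75 open 0.0002 F [  9.4 -15.6  -9.9] R units [-0.07  -0.018 -0.012]
```

>>> drive_tool(motion=[{"jaw":0,"x":-0.1,"y":0,"z":0,"ax":0,"ay":0,"az":0},{"jaw":0,"x":-0.1,"y":0,"z":-0.2,"ax":0,"ay":0,"az":0},{"jaw":0,"x":0,"y":0,"z":-0.7,"ax":0,"ay":0,"az":0},{"jaw":0,"x":0,"y":0,"z":-0.9,"ax":0,"ay":0,"az":0},{"jaw":0,"x":0,"y":0,"z":0,"ax":0,"ay":0,"az":-0.9},{"jaw":0,"x":0,"y":0,"z":0,"ax":0,"ay":0,"az":-0.9},{"jaw":0,"x":0,"y":0,"z":0,"ax":0,"ay":0,"az":-0.9},{"jaw":0,"x":0,"y":0,"z":0,"ax":0,"ay":0,"az":-0.9},{"jaw":0,"x":0,"y":0,"z":0,"ax":0,"ay":0,"az":-0.9},{"jaw":0,"x":0,"y":0,"z":0,"ax":0,"ay":0,"az":-0.9}])

```text
t: 10.45
tcp_pos: [0.5921, -0.2639, 0.1637]
eef_rot: [[-0.952, 0.306, 0.001], [0.306, 0.952, -0.0], [-0.001, 0.0, -1.0]]
wrist_force: [-0.3, 0.5, 0.2]
opening: 0.0003
```

>>> drive_tool(motion=[{"jaw":0,"x":0,"y":0,"z":0,"ax":0,"ay":0,"az":-0.9},{"jaw":0,"x":0,"y":0,"z":0,"ax":0,"ay":0,"az":-0.9},{"jaw":0,"x":0,"y":0,"z":0,"ax":0,"ay":0,"az":-0.9},{"jaw":0,"x":0,"y":0,"z":0,"ax":0,"ay":0,"az":-0.9},{"jaw":0,"x":-0.4,"y":0.4,"z":0,"ax":0,"ay":0,"az":0},{"jaw":0,"x":-0.4,"y":0.4,"z":0,"ax":0,"ay":0,"az":0},{"jaw":0,"x":-0.4,"y":0.4,"z":0,"ax":0,"ay":0,"az":0},{"jaw":0,"x":-0.38,"y":0.4,"z":0,"ax":0,"ay":0,"az":0},{"jaw":0,"x":0,"y":0.5,"z":0,"ax":0,"ay":0,"az":0},{"jaw":0,"x":0,"y":0,"z":0,"ax":0,"ay":0,"az":0}])

```text
t: 11.7
tcp_pos: [0.6436, -0.1129, 0.1637]
eef_rot: [[-0.951, -0.31, 0.001], [-0.31, 0.951, 0.0], [-0.001, -0.0, -1.0]]
wrist_force: [-0.2, -1.0, 0.0]
opening: -0.0005
```

```bash
python3 -c "
from h import *
go('B',.018,.055)"
```

```text
t 11.7 pos [ 0.6436 -0.1129  0.1637] yaw -161.96 open -0.0005 F [-0.2 -1.   0. ] B units [ 0.031 -0.064  1.811]
```

>>> drive_tool(motion=[{"jaw":0,"x":0.03,"y":-0.06,"z":0.25,"ax":0,"ay":0,"az":0},{"jaw":0,"x":0,"y":0,"z":0.25,"ax":0,"ay":0,"az":0},{"jaw":0,"x":0,"y":0,"z":0.2,"ax":0,"ay":0,"az":0},{"jaw":0,"x":0,"y":0,"z":0.2,"ax":0,"ay":0,"az":0},{"jaw":0,"x":0,"y":0,"z":0.2,"ax":0,"ay":0,"az":0},{"jaw":0,"x":0,"y":0,"z":0.2,"ax":0,"ay":0,"az":0},{"jaw":0,"x":0,"y":0,"z":0.2,"ax":0,"ay":0,"az":0},{"jaw":0,"x":0,"y":0,"z":0.2,"ax":0,"ay":0,"az":0},{"jaw":0,"x":0,"y":0,"z":0.11,"ax":0,"ay":0,"az":0},{"jaw":0,"x":0,"y":0,"z":0,"ax":0,"ay":0,"az":0}])

```text
t: 12.95
tcp_pos: [0.6421, -0.1189, 0.0524]
eef_rot: [[-0.952, -0.307, -0.002], [-0.307, 0.952, 0.0], [0.002, 0.001, -1.0]]
wrist_force: [-0.4, -1.0, -0.1]
opening: 0.0
```

>>> drive_tool(motion=[{"jaw":0,"x":0.03,"y":0,"z":0,"ax":0,"ay":0,"az":0},{"jaw":0,"x":0.03,"y":0,"z":0,"ax":0,"ay":0,"az":0},{"jaw":0,"x":0.02,"y":0,"z":0,"ax":0,"ay":0,"az":0},{"jaw":0,"x":0,"y":0,"z":0,"ax":0,"ay":0,"az":0},{"jaw":0,"x":0,"y":0,"z":0,"ax":0,"ay":0,"az":0},{"jaw":0,"x":0,"y":0,"z":0,"ax":0,"ay":0,"az":0},{"jaw":0,"x":0,"y":0,"z":0,"ax":0,"ay":0,"az":0},{"jaw":0,"x":0,"y":0,"z":0,"ax":0,"ay":0,"az":0},{"jaw":0,"x":0,"y":0,"z":0,"ax":0,"ay":0,"az":0},{"jaw":0,"x":0,"y":0,"z":0,"ax":0,"ay":0,"az":0}])

```text
t: 14.2
tcp_pos: [0.641, -0.1196, 0.0539]
eef_rot: [[-0.951, -0.308, 0.008], [-0.308, 0.951, 0.001], [-0.008, -0.002, -1.0]]
wrist_force: [17.3, 3.2, -9.1]
opening: 0.0003
```

```bash
python3 -c "
from h import *
go('B',.018,.055)"
```

```text
t 14.2 pos [ 0.641  -0.1196  0.0539] yaw -162.07 open 0.0003 F [17.3  3.2 -9.1] B units [-0.047  0.028 -0.018]
```

>>> drive_tool(motion=[{"jaw":0,"x":-0.1,"y":0,"z":0,"ax":0,"ay":0,"az":0},{"jaw":0,"x":-0.1,"y":0,"z":-0.2,"ax":0,"ay":0,"az":0},{"jaw":0,"x":0,"y":0,"z":-0.7,"ax":0,"ay":0,"az":0},{"jaw":0,"x":0,"y":0,"z":-0.9,"ax":0,"ay":0,"az":0},{"jaw":0,"x":0.8,"y":0,"z":0,"ax":0,"ay":0,"az":0},{"jaw":0,"x":0.8,"y":0,"z":0,"ax":0,"ay":0,"az":0},{"jaw":0,"x":0.8,"y":0,"z":0,"ax":0,"ay":0,"az":0},{"jaw":0,"x":0.8,"y":0,"z":0,"ax":0,"ay":0,"az":0},{"jaw":0,"x":0.12,"y":0,"z":0,"ax":0,"ay":0,"az":0},{"jaw":0,"x":0,"y":0,"z":0,"ax":0,"ay":0,"az":0}])

```text
t: 15.45
tcp_pos: [0.4606, -0.1782, 0.1629]
eef_rot: [[-0.952, -0.306, 0.002], [-0.306, 0.952, -0.001], [-0.002, -0.001, -1.0]]
wrist_force: [-0.1, -0.5, -0.8]
opening: 0.0002
```

```bash
python3 -c "
from h import *
go('F',.018,.055)"
```

```text
t 15.45 pos [ 0.4606 -0.1782  0.1629] yaw -162.17 open 0.0002 F [-0.1 -0.5 -0.8] F units [-0.039  0.043  1.799]
```

>>> drive_tool(motion=[{"jaw":0,"x":-0.04,"y":0.04,"z":0.25,"ax":0,"ay":0,"az":0},{"jaw":0,"x":0,"y":0,"z":0.25,"ax":0,"ay":0,"az":0},{"jaw":0,"x":0,"y":0,"z":0.2,"ax":0,"ay":0,"az":0},{"jaw":0,"x":0,"y":0,"z":0.2,"ax":0,"ay":0,"az":0},{"jaw":0,"x":0,"y":0,"z":0.2,"ax":0,"ay":0,"az":0},{"jaw":0,"x":0,"y":0,"z":0.2,"ax":0,"ay":0,"az":0},{"jaw":0,"x":0,"y":0,"z":0.2,"ax":0,"ay":0,"az":0},{"jaw":0,"x":0,"y":0,"z":0.2,"ax":0,"ay":0,"az":0},{"jaw":0,"x":0,"y":0,"z":0.1,"ax":0,"ay":0,"az":0},{"jaw":0,"x":0,"y":0,"z":0,"ax":0,"ay":0,"az":0}])

```text
t: 16.7
tcp_pos: [0.4613, -0.1747, 0.0529]
eef_rot: [[-0.952, -0.307, -0.001], [-0.307, 0.952, 0.001], [0.001, 0.001, -1.0]]
wrist_force: [-0.7, 0.2, -0.7]
opening: -0.0002
```

>>> drive_tool(motion=[{"jaw":0,"x":-0.03,"y":0,"z":0,"ax":0,"ay":0,"az":0},{"jaw":0,"x":-0.03,"y":0,"z":0,"ax":0,"ay":0,"az":0},{"jaw":0,"x":-0.02,"y":0,"z":0,"ax":0,"ay":0,"az":0},{"jaw":0,"x":0,"y":0,"z":0,"ax":0,"ay":0,"az":0},{"jaw":0,"x":0,"y":0,"z":0,"ax":0,"ay":0,"az":0},{"jaw":0,"x":0,"y":0,"z":0,"ax":0,"ay":0,"az":0},{"jaw":0,"x":0,"y":0,"z":0,"ax":0,"ay":0,"az":0},{"jaw":0,"x":0,"y":0,"z":0,"ax":0,"ay":0,"az":0},{"jaw":0,"x":0,"y":0,"z":0,"ax":0,"ay":0,"az":0},{"jaw":0,"x":0,"y":0,"z":0,"ax":0,"ay":0,"az":0}])

```text
t: 17.95
tcp_pos: [0.4656, -0.1737, 0.0538]
eef_rot: [[-0.952, -0.307, -0.002], [-0.307, 0.952, -0.0], [0.002, 0.0, -1.0]]
wrist_force: [-6.1, -1.5, 1.9]
opening: -0.0
```

```bash
python3 -c "
from h import *
go('F',.018,.055)"
```

```text
t 17.95 pos [ 0.4656 -0.1737  0.0538] yaw -162.15 open -0.0 F [-6.1 -1.5  1.9] F units [ 0.061 -0.005 -0.02 ]
```

>>> drive_tool(motion=[{"jaw":0,"x":-0.04,"y":0,"z":0,"ax":0,"ay":0,"az":0},{"jaw":0,"x":0,"y":0,"z":0,"ax":0,"ay":0,"az":0},{"jaw":0,"x":0,"y":0,"z":0,"ax":0,"ay":0,"az":0},{"jaw":0,"x":0,"y":0,"z":0,"ax":0,"ay":0,"az":0},{"jaw":0,"x":0,"y":0,"z":0,"ax":0,"ay":0,"az":0},{"jaw":0,"x":0,"y":0,"z":0,"ax":0,"ay":0,"az":0},{"jaw":0,"x":0,"y":0,"z":0,"ax":0,"ay":0,"az":0},{"jaw":0,"x":0,"y":0,"z":0,"ax":0,"ay":0,"az":0},{"jaw":0,"x":0,"y":0,"z":0,"ax":0,"ay":0,"az":0},{"jaw":0,"x":0,"y":0,"z":0,"ax":0,"ay":0,"az":0}])

```text
t: 19.2
tcp_pos: [0.4658, -0.1736, 0.0535]
eef_rot: [[-0.952, -0.306, -0.007], [-0.306, 0.952, -0.001], [0.007, 0.001, -1.0]]
wrist_force: [-17.3, -4.6, 7.0]
opening: 0.0001
```

>>> drive_tool(motion=[{"jaw":0,"x":0.1,"y":0,"z":0,"ax":0,"ay":0,"az":0},{"jaw":0,"x":0.1,"y":0,"z":-0.2,"ax":0,"ay":0,"az":0},{"jaw":0,"x":0,"y":0,"z":-0.7,"ax":0,"ay":0,"az":0},{"jaw":0,"x":0,"y":0,"z":-0.9,"ax":0,"ay":0,"az":0},{"jaw":0,"x":0,"y":0,"z":-0.9,"ax":0,"ay":0,"az":0},{"jaw":0,"x":0,"y":0,"z":-0.9,"ax":0,"ay":0,"az":0},{"jaw":0,"x":0,"y":0.8,"z":0,"ax":0,"ay":0,"az":0},{"jaw":0,"x":0,"y":0.8,"z":0,"ax":0,"ay":0,"az":0},{"jaw":0,"x":0,"y":0.8,"z":0,"ax":0,"ay":0,"az":0},{"jaw":0,"x":0,"y":0.8,"z":0,"ax":0,"ay":0,"az":0}])

```text
t: 20.45
tcp_pos: [0.3975, 0.0077, 0.2709]
eef_rot: [[-0.952, -0.307, 0.002], [-0.307, 0.952, 0.0], [-0.002, -0.0, -1.0]]
wrist_force: [1.3, 0.2, 0.4]
opening: -0.0002
```

>>> drive_tool(motion=[{"jaw":0,"x":0,"y":0.8,"z":0,"ax":0,"ay":0,"az":0},{"jaw":0,"x":0,"y":0.8,"z":0,"ax":0,"ay":0,"az":0},{"jaw":0,"x":0,"y":0.8,"z":0,"ax":0,"ay":0,"az":0},{"jaw":0,"x":0,"y":0.8,"z":0,"ax":0,"ay":0,"az":0},{"jaw":0,"x":0,"y":0.8,"z":0,"ax":0,"ay":0,"az":0},{"jaw":0,"x":0,"y":0,"z":0,"ax":0,"ay":0,"az":0},{"jaw":0,"x":0,"y":0,"z":0,"ax":0,"ay":0,"az":0},{"jaw":0,"x":0,"y":0,"z":0,"ax":0,"ay":0,"az":0},{"jaw":0,"x":0,"y":0,"z":0,"ax":0,"ay":0,"az":0},{"jaw":0,"x":0,"y":0,"z":0,"ax":0,"ay":0,"az":0}])

```text
t: 21.7
tcp_pos: [0.3248, 0.2343, 0.2698]
eef_rot: [[-0.952, -0.306, 0.0], [-0.306, 0.952, 0.0], [-0.0, 0.0, -1.0]]
wrist_force: [-0.5, -0.3, -0.2]
opening: 0.0
```

```bash
python3 -c "
from h import *
a=get_image('top')[130:260,140:370];b=get_image('scene')[160:270,160:390]
f=lambda i,h:cv2.resize(i,(600,h),interpolation=2)
cv2.imwrite('pics/fin.png',np.vstack([f(a,310),f(b,287)]))"
```

```text
(no output)
```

View pics/fin.png

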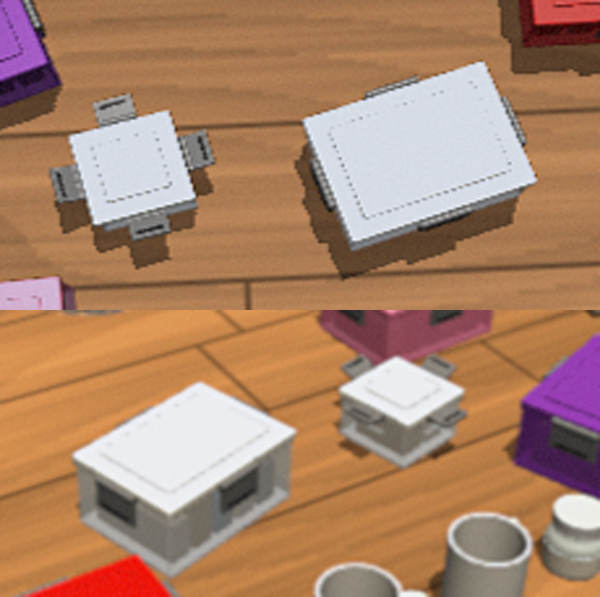

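All four clips on the stock box hang flat: thin edges at (392,87), (515,120), (322,183) and (443,217). The square box looks the same as before, so I'm handing in.

```bash
python3 -c "
from plant import *
print(robot.close_job(), sense()['t'])"
```

```text
the job is handed in; nothing more can be done
the job is handed in; nothing more can be done
```

All four side clips on the long white stock box are folded down, and I handed the job in at about 22 s of the 51 s allowed. I pressed each clip down with the shut fingers beside the lid's edge, then nudged it inward until it met a firm stop, in the order left, right, back, front.

- **Contact force:** the wrist force at the end of each nudge was about 14 to 21 N. About 1 N moves a clip, so each one was against its stop. These readings stayed well under the 120 N limit.
- **Final pictures:** the top view shows all four clips as thin edges along the box's sides. The scene view shows the right and back clips flat against the sides; the left and front clips are out of sight there.
- **Square box:** it sits where it was, with its four clips still raised.
- **Arm:** it ended clear of everything, at about 0.27 m height with near-zero force.

The first two move calls were refused because rows must carry all seven keys; nothing moved. My first lid fit also landed on the wrong orientation and was corrected before any motion. No final check failed or disagreed.

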